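Press a sample cassette down and slide it under the leaf springs of a reader's loader

TASK

Load the flat grey sample cassette that lies in the metal loader: with closed fingertips press its thumb pad down hard against the sprung lifter until it lies low enough, and keep it pressed while you push it along the channel, under the bar and the leaf springs, fully home against the end stop, where the springs hold it. Only press and push it, never pick it up or tip it, leave the other things on the bench alone, and finish clear of everything.

Things in the scene. Friction and masses are not known exactly. Their poses are not given: they have to be found in the camera images.
- loader: Metal loader fixed to the worktop: straight open channel, 218 x 66 mm. Origin on the worktop, on the channel's centre line, below the bar's front face; +x is the loading direction, y across, z up. In mm in this frame: rails' inner faces at y -24.5 and 24.5, tops z 34; tail wall x -146 to -140, top z 34; lifter plate is the floor from x -136 to -4; from there on the floor is fixed, top z 20.
- loader_bar (a point): Middle of the lower front edge of the cross bar, where the cassette goes in: 32 mm above the worktop, at the loader's x 0, that is 12 mm above the fixed floor. The bar spans the channel, 16 mm deep along x, its top at z 45 mm (screw heads to 47.5).
- loader_stop (a point): Middle of the end stop's face at floor height (loader x 61, z 20 mm); the stop's top is at z 40 mm. Between bar and stop two steel leaf springs, side by side, slope down from x 17, z 42.5 to x 58, z 26 mm; they give upwards and press with about 5 N on a cassette under them.
- cassette: Smooth grey sample cassette, 116 x 46 mm, 0.1 to 0.2 kg, loose on the raised lifter. Origin at the centre of its underside, +x to its nose, along the loader's +x. In mm: thumb pad x -58 to -20, top z 16; upright rib across it x -20 to -14, 42 wide, top z 24, to push against; low body x -14 to 58, top z 10, with three round windows. Home, its origin is at x 3 of the loader's frame.
- cassette_nose (a point): Middle of the lower edge of the cassette's nose end, 58 mm ahead of its origin. At the start it is 7 to 17 mm short of the bar and 28 mm above the worktop, so that the bar blocks the nose until the cassette is pressed down over 6 mm, best all the way. Fully home it touches the end stop, 20 mm above the worktop.
- cassette_pad (a point): Centre of the top of the cassette's thumb pad (flat, 38 x 42 mm, behind the rib): 39 mm tailward of the cassette's origin, 16 mm above its underside; the rib's face is 19 mm ahead of this point.
- lifter (a joint): Sprung lifter plate (black) in the channel's floor: 0 = up (its top at z 28 mm of the loader), 0.0075 m = pressed fully down, 0.5 mm above the fixed floor. The force rises from about 3.6 N at the top to 8.1 N at the bottom, then it is rigid. When the home cassette is let go, the lifter raises its tail by about 4 mm and so wedges it under the bar.
- beaker: Bystander: small clear beaker, 60 mm wide, 80 mm high, origin at the centre of its underside.
- tape: Bystander: roll of tape lying flat, 76 mm wide, 19 mm high, origin at the centre of its underside.
- bench_timer: Bystander: white bench timer, 66 x 66 x 19 mm, origin at the centre of its underside.
- flask: Bystander: translucent plastic flask, 66 mm wide, 150 mm high, origin at the centre of its underside.
- carton: Bystander: carton of small brown vials, 123 x 126 x 42 mm, origin at the centre of its underside.
- tweezers: Bystander: steel tweezers lying flat, 13 x 125 x 8 mm, origin at the centre of its underside.
Things that resemble listed ones, but are neither listed nor needed, are in the scene too. There is more than one size of the cassette; the one meant has the size given above.

How it is judged:
On the way, in this order (a step that is already met when the one before it is completed fails the run):
1. the cassette is pressed down on the lifter while its nose is still short of the leaf springs (value of joint lifter above 0.006 m and x of cassette_nose in the frame of loader below 0.02 m), for 0.1 s.
2. the cassette has passed under the bar and the leaf springs (x of cassette_nose in the frame of loader above 0.053 m and z of cassette_nose in the frame of loader below 0.0235 m), for 0.1 s.
At the end, for the whole second after the job is handed in: The cassette lies under the bar and springs, its nose on the fixed floor (within 3.5 mm), its nose within 6 mm of the end stop, tilted by less than 0.06 rad and at rest (x of cassette_nose in the frame of loader above 0.055 m and z of cassette_nose in the frame of loader between 0.017 and 0.0235 m and angle between cassette's own z axis and vertical below 0.06 rad and linear speed of cassette below 0.01 m/s); the robot touches nothing.
It fails at once if the cassette is picked up (more than 12 mm above its starting height) (height (world z) of cassette above 0.04 m).
It fails at once if the cassette is tipped by more than 0.3 rad (angle between cassette's own z axis and vertical above 0.3 rad).
It fails at once if one of the bystanders is shifted by more than 20 mm (distance of any of beaker, tape, bench_timer, flask, carton, tweezers from where it was at the start of the episode above 0.02 m).
It also fails if it takes over 38 s, if anything falls off the work surface, if the arm or the gripper's body presses on something with over 40 N, if the wrist force passes 120 N, or if a joint passes its speed limit or range.

ROBOT

A 6-joint arm with a two-finger parallel gripper is mounted at the origin on a cart in front of the work surface, level with it; the furniture and walls round the work are solid. World frame = base frame: x ahead of the robot, y to its left, z up, the work surface at z = 0. Lengths are in m, angles in rad, forces in N, time in s.
With the tool pointing down it reaches from about 0.25 to 0.725 m from the base axis. Payload 4 kg.
Tool frame: the origin (TCP) lies at the very end of the fingers, on their centre line; the grasp point (between the pads) lies 19 mm behind it; z points along the fingers, y is the line along which they close (so a half turn about z gives the same grasp; the last joint's range is limited). The gripper opens to 85 mm and grips with 20 to 120 N. Pads are 22 mm wide; open, the fingers measure 114 mm over their backs; the gripper's body (76 mm by 85 mm) begins 54 mm behind the grasp point. The pads swing forward as they close: fully open they stand 13 mm farther back than shut.
Start: joints at [-1.245, 0.241, 0.005, 1.335, 0, 1.571], TCP at [0.16, -0.474, 0.231] pointing down, gripper open.
Joint ranges: [-2.72, 2.72], [-1.05, 1.87], [-1.09, 1.28], [-1.99, 2.15], [-1.42, 1.44], [-3.14, 3.14]. Speed limits (rad/s): [2.79, 2.79, 3.14, 3.14, 3.14, 3.14].

INTERFACE

Orientations are given as a unit quaternion [x, y, z, w].
In Python, from workcell import bot, vision, workorder gives the robot as it stands.
- The arm moves only by the shell command python3 -m creep 'ROWS' [OPENING]. ROWS is JSON, a list of rows, each a list of 2 entries, a list of its own where there are three numbers: the shift along the tool's x, y, z in mm, then the turn, a rotation vector about the tool's x, y, z in rad. In form: [[[dx, dy, dz], [wx, wy, wz]], ...]. A call has 1 to 12 rows; each row shifts and turns the commanded pose from where the row before left it, along the tool's axes as they then stand; what a row does not reach is not made up. A row lasts 1/8 s, in which the tool goes at most 62.5 mm and 10.7 degrees, less where a joint would pass 70% of its speed; a pose out of reach is approached as far as the arm can. A call is refused whole if a number of a shift passes 62.5 or a number of a turn 0.188, either way. A call with a gripper value outside its range is refused whole. OPENING is the finger opening in mm, from 0 to 85.4, set as the call begins (- or left out, the last holds). The fingers move at their own pace and stop on an object; the grip force is fixed at half the most. Time passes only in rows, so rows that do not move let the fingers close. It gives the time, the measured TCP pose, the force, the opening and the grip force at its end, in the units of the state.
- bot.get_obs(): the state, without advancing time (a new reading comes with each control period).
- vision.camera(name): name is "scene" or "top" or "wrist"; returns a dict with "image" (420x560x3 uint8, blue, green, red), "z_map" (420x560 float32, m along the optical axis (not along the pixel's ray), 0 where there is no reading), "K" (3x3 intrinsics, pixels), "rvec" (rotation vector, rad) and "tvec" (3), from world to camera coordinates, as OpenCV has them; the wrist camera has in their place "tool_from_camera" (4x4, takes a point from camera to tool coordinates, whose origin is the TCP and whose axes are the flange's). Camera axes: x right, y down, z forward; pixel columns grow to the right and rows downward; lengths in m; the calibration is good to about 2 mm. A picture is of the moment at which its call begins: read the wrist's pose just before it.
- workorder.job_done(): hands the job in; it is judged then, once.
Trained networks look in a picture, given as the dict that the camera call returned (one of the last four; its "shot" number tells which), for a name from the list of things; names that differ only in an ending like _2 or _b are one class to them, and where a whole thing is asked for, a point or a joint stands for the part that bears it (a point fixed in the world has none). Each returns a list of dicts, best first, with "score" (0 to 1); they miss things now and then, are a little off and sometimes report something else, mostly with a low value. They report only what shows in the picture. A call takes as long as a camera call. They do not tell look-alikes from the thing itself.
- vision.spot_in(picture, query): "position" ([column, row] in pixels, amid what is visible of it).
- vision.place_of(picture, query): "position" ([column, row] in pixels: a listed point, or the origin of a listed thing).
The state is a dict: "clock": time; "joint_pos": joint angles; "joint_vel": joint speeds; "tau": joint torques, N m; "eef_pos": TCP position; "tool_rot": TCP orientation; "ft_force": force on the tool from outside, world axes, zero at the start; "ft_torque": the same for the moment, N m; "grip_width": finger opening in m; "grasp_force": force on a finger pad.
Only numpy, scipy, OpenCV 4.12 (cv2) and the standard library are available. Lean on these libraries where they do the work, as an engineer would, in place of code of your own. Each camera call takes 0.05 s, during which the arm holds its last target. There are 200 camera calls.

## Working session

There is one attempt and no reset: what is moved stays moved. The work goes in short steps, Python scripts to look and compute and a shell command to move; the robot and the scene stay as the last step left them, time stands still between calls to the robot, and variables do not carry over. Pictures are saved under pics/ and viewed, at most 10 in all, crops included, and the job is handed in when it is done.

```bash
mkdir -p pics
cat > h.py <<'E'
import numpy as np, cv2, json
from scipy.spatial.transform import Rotation as R
from workcell import bot, vision, workorder
def w2c(p):
    T=np.eye(4);T[:3,:3]=cv2.Rodrigues(np.array(p['rvec'],float))[0];T[:3,3]=np.ravel(p['tvec']);return T
def ray_z(p,uv,z):
    T=np.linalg.inv(w2c(p));d=T[:3,:3]@np.linalg.inv(p['K'])@[uv[0],uv[1],1];o=T[:3,3]
    return o+d*(z-o[2])/d[2]
def deproj(p,uv):
    u,v=int(round(uv[0])),int(round(uv[1]));zz=p['z_map'][max(v-2,0):v+3,max(u-2,0):u+3];zz=zz[zz>0]
    if len(zz)==0:return None
    T=np.linalg.inv(w2c(p));return (T@np.r_[np.linalg.inv(p['K'])@[uv[0],uv[1],1]*np.median(zz),1])[:3]
E
python3 - <<'E'
from h import *
np.set_printoptions(precision=4,suppress=True)
o=bot.get_obs();print({k:np.round(v,3) for k,v in o.items()})
for c in('scene','top'):
    p=vision.camera(c);cv2.imwrite(f'pics/{c}0.png',p['image'])
    for q in('loader','loader_bar','loader_stop','cassette','cassette_nose','cassette_pad','lifter','beaker','tape','flask','carton','bench_timer','tweezers'):
        for r in vision.place_of(p,q)[:3]:
            print(c,q,round(r['score'],2),np.round(r['position'],1),deproj(p,r['position']))
E
```

```text
{'clock': np.float64(0.0), 'joint_pos': array([-1.245,  0.241,  0.004,  1.335, -0.   ,  1.571]), 'joint_vel': array([-0.001, -0.001,  0.   ,  0.   , -0.001,  0.   ]), 'tau': array([  0.   , -37.232,  25.241,   0.017,   0.   ,  -0.   ]), 'eef_pos': array([ 0.16 , -0.473,  0.23 ]), 'tool_rot': array([ 0.987,  0.162, -0.   , -0.001]), 'ft_force': array([ 0.44 , -0.585,  0.231]), 'ft_torque': array([-0.05 ,  0.034, -0.022]), 'grasp_force': np.float64(0.0), 'grip_width': np.float64(0.085)}
scene loader 0.64 [290. 201.] [ 0.5464 -0.0751  0.0341]
scene loader_bar 0.83 [288.5 191.7] [ 0.5846 -0.1146  0.0354]
scene loader_stop 0.88 [279.4 187.4] [ 0.6358 -0.1306  0.0266]
scene loader_stop 0.44 [291.6 198.5] [ 0.5501 -0.0873  0.0359]
scene cassette 0.94 [302.5 205.8] [ 0.4903 -0.0633  0.044 ]
scene cassette 0.72 [239.8 231.9] [0.564  0.1195 0.0212]
scene cassette_nose 0.89 [290.7 197.1] [ 0.5564 -0.0907  0.037 ]
scene cassette_nose 0.84 [250. 216.] [0.6079 0.0355 0.0124]
scene cassette_pad 0.71 [231.8 238.3] [0.5623 0.1513 0.0187]
scene cassette_pad 0.62 [306.3 202.3] [ 0.4921 -0.0838  0.0454]Traceback (most recent call last):
  File "<stdin>", line 7, in <module>
ValueError: it knows: beaker, bench_timer, carton, cassette, cassette_nose, cassette_pad, flask, loader, loader_bar, loader_stop, tape, tweezers
```

Run:
```python
from h import *
np.set_printoptions(precision=4,suppress=True)
for c in('top',):
    p=vision.camera(c);cv2.imwrite(f'pics/{c}0.png',p['image'])
    for q in('loader','loader_bar','loader_stop','cassette','cassette_nose','cassette_pad','beaker','tape','flask','carton','bench_timer','tweezers'):
        for r in vision.place_of(p,q)[:3]:
            print(c,q,round(r['score'],2),np.round(r['position'],1),deproj(p,r['position']))
a=cv2.imread('pics/scene0.png');cv2.imwrite('pics/both.png',cv2.resize(np.hstack([a,p['image']]),(800,300)))
```

```text
top loader 0.68 [314.7 194.5] [ 0.5815 -0.1251  0.0431]
top loader 0.62 [310.9 196.1] [ 0.5786 -0.1143  0.0257]
top loader_bar 0.83 [313.1 195.5] [ 0.5802 -0.1213  0.0271]
top loader_stop 0.78 [319.8 177.8] [ 0.6365 -0.1446  0.0276]
top cassette 0.82 [303.3 216. ] [ 0.5149 -0.0874  0.0369]
top cassette 0.68 [247.9 193.6] [0.5937 0.0881 0.0123]
top cassette_nose 0.66 [269. 185.] [ 0.6216  0.0195 -0.0007]
top cassette_nose 0.59 [312.3 200.2] [ 0.5645 -0.1176  0.0344]
top cassette_nose 0.53 [184.3 251.8] [0.4117 0.2976 0.0043]
top cassette_pad 0.79 [297.4 222. ] [ 0.4962 -0.0679  0.0429]
top cassette_pad 0.76 [231.5 202.8] [0.5645 0.1407 0.0202]
top cassette_pad 0.58 [239.9 258.6] [ 0.3848  0.1195 -0.0009]
top beaker 0.53 [204.1 239.6] [0.4491 0.2338 0.0016]
top beaker 0.34 [199.  200.6] [0.5651 0.2257 0.1122]
top tape 0.61 [181.9 253.8] [0.4053 0.3064 0.0004]
top flask 0.75 [198.7 199.1] [0.5688 0.2249 0.12  ]
top carton 0.58 [386.3 248.6] [ 0.4051 -0.3468  0.0299]
top bench_timer 0.83 [343.9 249.4] [ 0.4058 -0.2149  0.0161]
top tweezers 0.62 [240.8 261.5] [ 0.3754  0.1168 -0.0007]
```

View pics/top0.png

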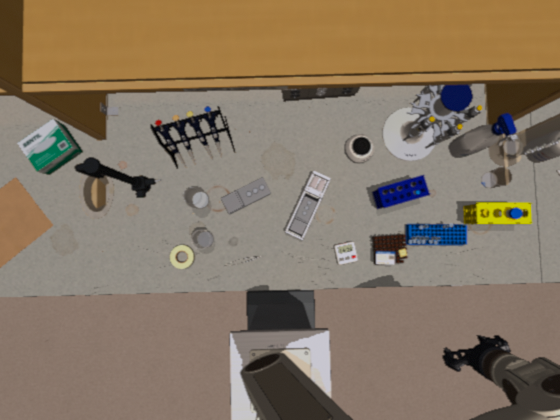

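View pics/scene0.png

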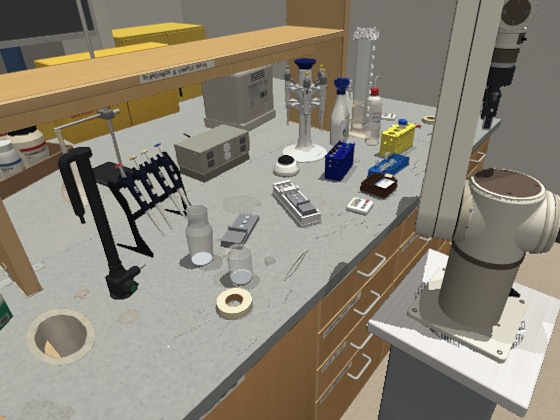

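The cassette candidates are the one lying in the loader (top 303,216; scene 302,206) and a larger look-alike loose on the bench (top 248,194; scene 240,230). The description fits the one in the loader. I'll move over it and check it in a wrist crop.

```bash
python3 -m creep '[[[37,-21,0],[0,0,0]],[[37,-21,0],[0,0,0]],[[37,-21,0],[0,0,0]],[[37,-21,0],[0,0,0]],[[37,-21,0],[0,0,0]],[[37,-21,0],[0,0,0]],[[37,-21,0],[0,0,0]],[[37,-21,0],[0,0,0]],[[37,-21,0],[0,0,0]],[[37,-21,0],[0,0,0]],[[37,-21,0],[0,0,0]],[[0,0,0],[0,0,0.18]]]' 0
python3 -m creep '[[[0,0,0],[0,0,0.18]],[[0,0,0],[0,0,0.18]],[[0,0,0],[0,0,0.18]],[[0,0,0],[0,0,0]],[[0,0,0],[0,0,0]]]'
cat >> h.py <<'E'
def wrist(name=None):
    o=bot.get_obs();p=vision.camera('wrist')
    T=np.eye(4);T[:3,:3]=R.from_quat(o['tool_rot']).as_matrix();T[:3,3]=o['eef_pos']
    C=np.linalg.inv(T@np.array(p['tool_from_camera']))
    p2=dict(p);p2['rvec']=cv2.Rodrigues(C[:3,:3])[0];p2['tvec']=C[:3,3]
    if name:cv2.imwrite(name,p['image'])
    return o,p,p2
E
python3 - <<'E'
from h import *
np.set_printoptions(precision=4,suppress=True)
o,p,p2=wrist('pics/w1.png');print(o['eef_pos'],R.from_quat(o['tool_rot']).as_matrix(),o['ft_force'])
print(p['tool_from_camera'])
Z=dict(loader=0,loader_bar=.032,loader_stop=.02,cassette=.028,cassette_nose=.028,cassette_pad=.044)
for q in Z:
    for r in vision.place_of(p,q)[:3]: print(q,round(r['score'],2),np.round(r['position'],1),ray_z(p2,r['position'],Z[q]),deproj(p2,r['position']))
E
```

```text
clock: 2.5
eef_pos: [0.4734, -0.1224, 0.2311]
tool_rot: [0.997, 0.073, 0.0, -0.0]
ft_force: [-1.3, -1.6, -0.4]
grip_width: 0.0
grasp_force: 0.0
clock: 3.12
eef_pos: [0.4598, -0.1573, 0.2314]
tool_rot: [0.985, -0.172, 0.002, -0.014]
ft_force: [-0.3, 0.2, 0.1]
grip_width: -0.0003
grasp_force: 0.0
[ 0.4598 -0.1573  0.2314] [[ 0.9406 -0.3394  0.0091]
 [-0.3395 -0.9402  0.0269]
 [-0.0006 -0.0283 -0.9996]] [-0.3009  0.2024  0.105 ]
[[-0.0002 -0.959  -0.2832  0.0724]
 [ 1.     -0.     -0.0005 -0.0001]
 [ 0.0005 -0.2832  0.959  -0.1429]
 [ 0.      0.      0.      1.    ]]
loader 0.77 [222.7  96.9] [ 0.5823 -0.1181  0.    ] [ 0.5792 -0.1219  0.0207]
loader 0.5 [133.  291.4] [0.3789 0.1146 0.    ] [0.3793 0.1138 0.0009]
loader_bar 0.58 [214.6  90.9] [ 0.5863 -0.1179  0.032 ] [ 0.5841 -0.1205  0.045 ]
loader_stop 0.59 [223.1  34.8] [ 0.6372 -0.147   0.02  ] [ 0.6344 -0.1479  0.0288]
cassette 0.96 [ 68.6 152. ] [0.5847 0.0753 0.028 ] [0.587  0.0857 0.0143]
cassette 0.59 [215.5 159.9] [ 0.5166 -0.0875  0.028 ] [ 0.5169 -0.0905  0.0386]
cassette 0.21 [ 24.1 314.5] [0.4075 0.2601 0.028 ] [0.4046 0.2708 0.0197]
cassette_nose 0.64 [216.1 109.6] [ 0.5683 -0.1108  0.028 ] [ 0.5672 -0.1128  0.0374]
cassette_nose 0.62 [100. 111.] [0.6126 0.0157 0.028 ] [0.6174 0.0269 0.0087]
cassette_pad 0.95 [208.1 190.9] [ 0.4869 -0.0694  0.044 ] [ 0.4869 -0.0694  0.0441]
cassette_pad 0.93 [ 29.4 185.9] [0.5636 0.1293 0.044 ] [0.5661 0.151  0.0213]
```

View pics/w1.png

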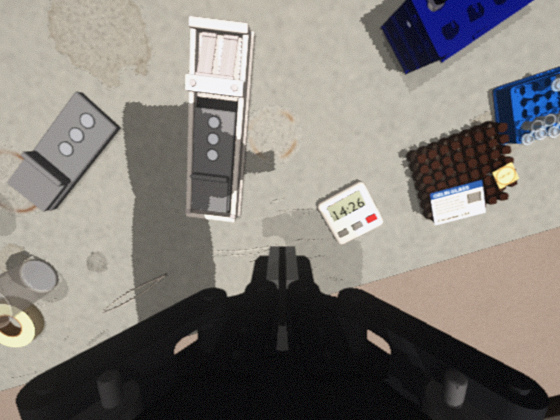

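The picture shows the right cassette in the loader: windows at (213,122–155), pad at (208,191), bar at (214,85), stop at about (220,25). The bigger look-alike is loose at (65,150). I'll centre over the loader and fit its outline from depth.

```bash
python3 -m creep '[[[0,-31,0],[0,0,0.06]],[[0,-31,0],[0,0,0.06]],[[-6,-30,0],[0,0,0]],[[0,0,0],[0,0,0]],[[0,0,0],[0,0,0]],[[0,0,0],[0,0,0]]]'
cat > fit.py <<'E'
from h import *
np.set_printoptions(precision=4,suppress=True)
o,p,p2=wrist('pics/w_%d.png'%int(bot.get_obs()['clock']*100));M=R.from_quat(o['tool_rot']).as_matrix();print(o['eef_pos'],M,o['ft_force'])
Z=dict(loader_bar=.032,loader_stop=.02,cassette=.028,cassette_nose=.028,cassette_pad=.044)
for q in Z:
    for r in vision.place_of(p,q)[:2]: print(q,round(r['score'],2),np.round(r['position'],1),ray_z(p2,r['position'],Z[q]),deproj(p2,r['position']))
z=p2['z_map'];v,u=np.nonzero(z>0);zz=z[v,u]
P=(np.linalg.inv(p2['K'])@np.c_[u,v,np.ones(len(u))].T)*zz
C=np.linalg.inv(w2c(p2));P=(C[:3,:3]@P).T+C[:3,3]
c=np.array([.545,-.105]);near=np.linalg.norm(P[:,:2]-c,axis=1)<.15
k=near&(P[:,2]>.015)&(P[:,2]<.06)&(v<240)
m=np.zeros(z.shape,np.uint8);m[v[k],u[k]]=255
n,l,s,ce=cv2.connectedComponentsWithStats(m);b=1+np.argmax(s[1:,4]);k2=k&(l[v,u]==b)
Q=P[k2]
rail=Q[(Q[:,2]>.031)&(Q[:,2]<.0365)]
r=cv2.minAreaRect((Q[:,:2]*1000).astype(np.float32));print('rect',r)
E
cat >> fit.py <<'E'
box=cv2.boxPoints(r);e=[box[1]-box[0],box[2]-box[1]];e=max(e,key=np.linalg.norm);e=e/np.linalg.norm(e);e=e*np.sign(e[0])
n=np.array([-e[1],e[0]]);a=Q[:,:2]@e*1000;w=Q[:,:2]@n*1000;print('dir',e,np.degrees(np.arctan2(e[1],e[0])),'a',np.percentile(a,[0,.5,99.5,100]),'w',np.percentile(w,[0,.5,99.5,100]))
# rim edges per slice
S=[(x,np.percentile(w[abs(a-x)<1.5],1),np.percentile(w[abs(a-x)<1.5],99)) for x in np.arange(a.min()+10,a.max()-10,8) if (abs(a-x)<1.5).sum()>20]
S=np.array(S);print('edge slopes',np.polyfit(S[:,0],S[:,1],1),np.polyfit(S[:,0],S[:,2],1),'\n',S.T)
E
python3 fit.py
```

```text
clock: 4.22
eef_pos: [0.4583, -0.1426, 0.2363]
tool_rot: [0.983, -0.178, 0.005, -0.045]
ft_force: [0.2, 0.7, 0.3]
grip_width: -0.0
grasp_force: 0.0
[ 0.4583 -0.1426  0.2363] [[ 0.9365 -0.3498  0.0257]
 [-0.3507 -0.9324  0.0876]
 [-0.0067 -0.0911 -0.9958]] [0.2499 0.7025 0.2598]
loader_bar 0.8 [238.   88.8] [ 0.5828 -0.1162  0.032 ] [ 0.5847 -0.1141  0.0207]
loader_bar 0.47 [ 23.2 191.8] [0.5701 0.2063 0.032 ] [0.5713 0.2163 0.0231]
loader_stop 0.61 [244.3  29.5] [ 0.638  -0.1443  0.02  ] [ 0.6378 -0.1443  0.0207]
cassette 0.82 [ 96.1 146.9] [0.5863 0.0804 0.028 ] [0.5888 0.0907 0.0141]
cassette 0.78 [233.7 155.7] [ 0.516  -0.0809  0.028 ] [ 0.5162 -0.0837  0.0381]
cassette_nose 0.95 [130.2 106.5] [0.6125 0.0143 0.028 ] [0.619  0.0285 0.0026]
cassette_nose 0.76 [243.2 103.1] [ 0.5672 -0.1151  0.028 ] [ 0.567  -0.1154  0.0295]
cassette_pad 0.89 [ 67.2 178.3] [0.5631 0.1253 0.044 ] [0.5659 0.1459 0.0215]
cassette_pad 0.69 [229.5 185. ] [ 0.4862 -0.0669  0.044 ] [ 0.4863 -0.067   0.0443]
rect ((549.411376953125, -101.18363952636719), (61.274845123291016, 217.141845703125), 63.48304367065
[... 172 characters left out ...]
[438.2183 446.2183 454.2183 462.2183 470.2183 478.2183 486.2183 494.2183
  502.2183 510.2183 518.2183 526.2183 534.2183 542.2183 550.2183 558.2183
  566.2183 574.2183 582.2183 590.2183 598.2183 606.2183 614.2183 622.2183
  630.2183]
 [124.3611 124.3972 124.4215 124.4162 124.3918 124.3765 124.5265 124.2878
  124.3853 124.4438 124.3618 124.4577 124.2737 124.3988 124.3956 124.301
  124.4265 124.3838 124.3551 124.2924 124.2752 124.3647 124.4153 124.3346
  124.432 ]
 [184.7325 183.6264 184.0813 183.9937 184.2466 184.9606 183.8385 184.0513
  184.3895 184.0849 184.361  183.3886 184.2781 184.288  184.3208 184.9039
  183.9785 183.6856 184.0262 183.037  183.6607 183.9699 184.4874 184.8447
  183.724 ]]
```

```bash
python3 -m creep '[[[0,0,0],[0,0,0]]]'
python3 - <<'E'
from h import *
o=bot.get_obs();print(np.round(o['joint_pos'],3),np.round(o['joint_vel'],3),np.round(o['tau'],1))
E
```

```text
clock: 4.65
eef_pos: [0.4583, -0.1427, 0.2363]
tool_rot: [0.983, -0.178, 0.005, -0.045]
ft_force: [-0.5, 0.7, 0.3]
grip_width: -0.0001
grasp_force: 0.0
[-0.36   0.203 -0.033  1.341  0.091  3.141] [ 0.002 -0.001 -0.001  0.002 -0.001 -0.   ] [  0.  -35.3  25.2   0.1   0.3   0. ]
```

The last joint is at its limit, so I'll use the half-turned orientation (tool x pointing tailward) instead.

```bash
python3 -m creep '[[[0,0,0],[0,0,-0.18]],[[0,0,0],[0,0,-0.18]],[[0,0,0],[0,0,-0.18]],[[0,0,0],[0,0,-0.18]],[[0,0,0],[0,0,-0.18]],[[0,0,0],[0,0,-0.18]],[[0,0,0],[0,0,-0.18]],[[0,0,0],[0,0,-0.18]],[[0,0,0],[0,0,-0.18]],[[0,0,0],[0,0,-0.18]],[[0,0,0],[0,0,-0.18]],[[0,0,0],[0,0,-0.18]]]'
python3 -m creep '[[[0,0,0],[0,0,-0.18]],[[0,0,0],[0,0,-0.18]],[[0,0,0],[0,0,-0.18]],[[0,0,0],[0,0,-0.18]],[[0,0,0],[0,0,-0.1]],[[0,0,0],[0,0,0]]]'
cat > go.py <<'E'
# work out: bar origin O, direction e; python3 go.py x y z -> tool shift (after turn) and turn
from h import *
import sys
np.set_printoptions(precision=3,suppress=True)
e=np.array([.8948,-.4465,0]);n=np.array([.4465,.8948,0]);up=np.array([0,0,1.])
O=e*.5734+n*.1545
Rt=np.c_[-e,n,-up]
if __name__=='__main__':
    t=O+e*float(sys.argv[1])/1e3+n*float(sys.argv[2])/1e3+up*float(sys.argv[3])/1e3
    o=bot.get_obs();M=R.from_quat(o['tool_rot']).as_matrix();d=t-o['eef_pos'];q=o['eef_pos']-O
    print('det',np.linalg.det(Rt),'loader mm',np.r_[q@e,q@n,q[2]]*1e3,'target',t,'now',o['eef_pos'],'\nturn',R.from_matrix(M.T@Rt).as_rotvec(),'shift mm in now',M.T@d*1e3,'after',Rt.T@d*1e3,'j',o['joint_pos'],'f',o['ft_force'],o['clock'])
E
python3 go.py -115 0 200
```

```text
clock: 6.15
eef_pos: [0.4583, -0.1427, 0.2363]
tool_rot: [0.618, 0.785, 0.042, -0.017]
ft_force: [0.0, -0.6, 0.3]
grip_width: -0.0003
grasp_force: 0.0
clock: 6.9
eef_pos: [0.4583, -0.1427, 0.2363]
tool_rot: [0.258, 0.965, 0.046, 0.001]
ft_force: [-0.3, 0.3, -0.1]
grip_width: -0.0001
grasp_force: 0.0
det 1.00002929 loader mm [-99.641 -77.616 236.281] target [ 0.479 -0.066  0.2  ] now [ 0.458 -0.143  0.236] 
turn [ 0.09  -0.019 -0.059] shift mm in now [19.05 73.03 43.36] after [15.363 77.616 36.281] j [-0.36   0.203 -0.033  1.341  0.091  0.162] f [-0.279  0.339 -0.066] 6.9
```

```bash
python3 -m creep '[[[0,0,0],[0.09,-0.02,-0.06]],[[15,40,10],[0,0,0]],[[0,38,10],[0,0,0]],[[0,0,0],[0,0,0]],[[0,0,0],[0,0,0]]]'; sed -i 's/v<240/v<400/' fit.py; python3 fit.py; python3 go.py -115 0 200;ls -t pics|head -1
```

```text
clock: 7.52
eef_pos: [0.4794, -0.0664, 0.2163]
tool_rot: [0.228, 0.974, -0.001, 0.001]
ft_force: [0.4, 0.1, -0.5]
grip_width: -0.0
grasp_force: 0.0
[ 0.4794 -0.0664  0.2163] [[-0.8956  0.4449  0.0008]
 [ 0.4449  0.8956 -0.0014]
 [-0.0013 -0.0009 -1.    ]] [ 0.3906  0.0862 -0.4785]
loader_stop 0.6 [384.4  24.4] [0.376 0.102 0.02 ] [0.3738 0.1097 0.0008]
cassette 0.61 [280.7 221. ] [ 0.5163 -0.0862  0.028 ] [ 0.5132 -0.0846  0.0382]
cassette 0.59 [434.9 203. ] [0.577  0.0863 0.028 ] [0.5839 0.0914 0.0138]
cassette_nose 0.89 [389.2 245.8] [0.6045 0.0189 0.028 ] [0.6203 0.0234 0.0003]
cassette_pad 0.96 [282.7 190.1] [ 0.4801 -0.0656  0.044 ] [ 0.48   -0.0656  0.0443]
cassette_pad 0.92 [475. 172.] [0.555  0.1303 0.044 ] [0.565  0.1422 0.0213]
rect ((503.462890625, -79.32910919189453), (61.02164840698242, 116.1968765258789), 63.52385711669922)
dir [ 0.8951 -0.4458] -26.476147 a [427.9282 428.0672 540.7713 544.125 ] w [122.9365 123.3307 183.5821 183.9582]
edge slopes [ -0.0009 124.3058] [  0.0003 182.9898] 
 [[437.9282 445.9282 453.9282 461.9282 469.9282 477.9282 485.9282 493.9282
  501.9282 509.9282 517.9282 525.9282 533.9282]
 [123.7422 124.0598 123.8754 123.8028 123.9081 123.6396 124.1928 124.2424
  123.8863 123.6327 124.6372 123.2596 123.6852]
 [183.5356 183.4313 182.8185 182.5435 182.8583 183.4208 183.555  183.7318
  181.6418 183.0166 183.2984 183.1352 183.6473]]
det 1.00002929 loader mm [-114.526   -0.33   216.513] target [ 0.479 -0.066  0.2  ] now [ 0.479 -0.067  0.217] 
turn [-0.     0.002  0.001] shift mm in now [ 0.507  0.335 16.512] after [ 0.477  0.33  16.513] j [-0.138  0.215 -0.067  1.287 -0.001  0.324] f [-0.246  0.294  0.239] 7.825
w_752.png
```

```bash
cat >> fit.py <<'E'
print('profile');a=Q[:,:2]@[.895,-.4462]*1e3-573.8;w=Q[:,:2]@[.4462,.895]*1e3-154
for x in range(-146,-20,2):
    s=(abs(a-x)<1)&(abs(w)<10)
    if s.sum()>3:print((x,int(s.sum()),round(1e3*np.median(Q[s,2]),1)),end=' ')
s=(abs(a+112)<12)&(Q[:,2]>.041);print('pad w',np.percentile(w[s],[1,50,99]));h=[(x,round(1e3*np.median(Q[(abs(w-x)<1)&(abs(a+112)<10),2]),1)) for x in range(-32,33,2) if ((abs(w-x)<1)&(abs(a+112)<10)).any()];print(h)
E
python3 fit.py | sed -n '/profile/,$p'
```

```text
profile
(-146, 52, np.float64(29.3)) (-144, 31, np.float64(34.5)) (-142, 24, np.float64(34.1)) (-140, 18, np.float64(34.0)) (-136, 35, np.float64(26.6)) (-134, 31, np.float64(28.4)) (-132, 76, np.float64(32.3)) (-130, 33, np.float64(44.2)) (-128, 27, np.float64(44.3)) (-126, 32, np.float64(44.3)) (-124, 34, np.float64(44.5)) (-122, 36, np.float64(44.1)) (-120, 33, np.float64(44.6)) (-118, 25, np.float64(44.9)) (-116, 34, np.float64(44.2)) (-114, 34, np.float64(44.1)) (-112, 32, np.float64(44.3)) (-110, 27, np.float64(44.1)) (-108, 32, np.float64(44.2)) (-106, 35, np.float64(44.1)) (-104, 33, np.float64(44.5)) (-102, 26, np.float64(44.2)) (-100, 31, np.float64(44.2)) (-98, 35, np.float64(44.3)) (-96, 31, np.float64(44.5)) (-94, 58, np.float64(46.3)) (-92, 37, np.float64(51.7)) (-90, 32, np.float64(52.1)) (-88, 22, np.float64(51.2)) (-82, 29, np.float64(38.3)) (-80, 24, np.float64(38.2)) (-78, 31, np.float64(38.4)) (-76, 31, np.float64(38.5)) (-74, 21, np.float64(38.0)) (-72, 32, np.float64(38.4)) (-70, 27, np.float64(39.0)) (-68, 27, np.float64(38.3)) (-66, 29, np.float64(38.9)) (-64,
[... 360 characters left out ...]
 (-26, np.float64(33.8)), (-24, np.float64(33.3)), (-22, np.float64(37.6)), (-20, np.float64(44.4)), (-18, np.float64(44.3)), (-16, np.float64(44.1)), (-14, np.float64(44.4)), (-12, np.float64(44.4)), (-10, np.float64(44.2)), (-8, np.float64(44.3)), (-6, np.float64(44.1)), (-4, np.float64(44.3)), (-2, np.float64(44.6)), (0, np.float64(44.6)), (2, np.float64(44.2)), (4, np.float64(44.3)), (6, np.float64(44.1)), (8, np.float64(44.3)), (10, np.float64(44.1)), (12, np.float64(44.0)), (14, np.float64(44.1)), (16, np.float64(43.9)), (18, np.float64(44.3)), (20, np.float64(43.9)), (22, np.float64(37.6)), (24, np.float64(21.5)), (26, np.float64(34.2)), (28, np.float64(34.3)), (30, np.float64(33.5))]
```

View pics/w_752.png

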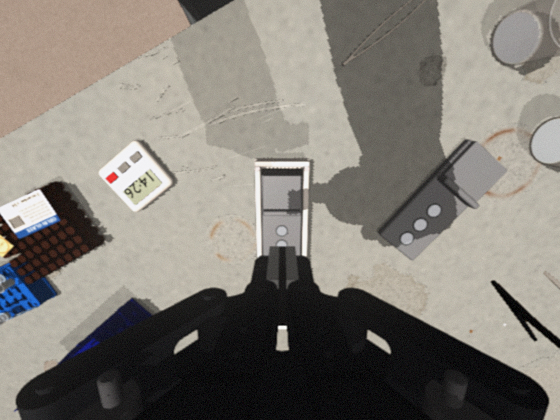

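Pad spans x −131.5 to −93.5, rib face is at −93.5, heights are 44/52/38, and pad width is ±20.5, all matching the given sizes. Rails are ±30, nose at about −15.5. I'll descend behind the rib.

```bash
sed -i 's/e\*.5734+n\*.1545/e*.5738+n*.154/' go.py
python3 -m creep '[[[-9,0,40],[0,0,0]],[[0,0,40],[0,0,0]],[[0,0,40],[0,0,0]],[[0,0,40],[0,0,0]],[[0,0,4],[0,0,0]],[[0,0,0],[0,0,0]],[[0,0,0],[0,0,0]]]' 0;python3 go.py -106 0 45
```

```text
clock: 9.0
eef_pos: [0.4895, -0.0706, 0.0541]
tool_rot: [0.228, 0.974, -0.0, 0.002]
ft_force: [1.3, 0.5, 0.1]
grip_width: -0.0002
grasp_force: 0.0
det 1.00002929 loader mm [-104.336    1.393   54.147] target [ 0.487 -0.071  0.045] now [ 0.489 -0.071  0.054] 
turn [0.001 0.005 0.002] shift mm in now [ 1.715 -1.396  9.138] after [ 1.667 -1.393  9.147] j [-0.143  0.38  -0.299  0.886 -0.001  0.318] f [1.346 0.542 0.124] 9.0
```

```bash
python3 -m creep '[[[2,-1,8],[0,0,0]],[[0,0,4],[0,0,0]],[[0,0,4],[0,0,0]],[[0,0,2],[0,0,0]],[[0,0,0],[0,0,0]]]';python3 go.py -106 0 36
```

```text
clock: 9.62
eef_pos: [0.486, -0.0704, 0.0363]
tool_rot: [0.228, 0.974, -0.0, 0.002]
ft_force: [-4.9, 0.6, 17.8]
grip_width: 0.0002
grasp_force: 8.7
det 1.00002929 loader mm [-107.475    0.008   36.296] target [ 0.487 -0.071  0.036] now [ 0.486 -0.07   0.036] 
turn [0.    0.003 0.002] shift mm in now [-1.471 -0.011  0.301] after [-1.472 -0.008  0.296] j [-0.143  0.4   -0.327  0.842 -0.001  0.317] f [-4.919  0.551 17.811] 9.625
```

```bash
python3 -m creep '[[[-3,0,0.5],[0,0,0]],[[-3,0,0],[0,0,0]],[[-3,0,0],[0,0,0]],[[-3,0,0],[0,0,0]],[[-3,0,0],[0,0,0]],[[-3,0,0],[0,0,0]]]';python3 go.py -86 0 36
```

```text
clock: 10.38
eef_pos: [0.5014, -0.0774, 0.0363]
tool_rot: [0.228, 0.974, 0.001, 0.001]
ft_force: [-6.8, 3.5, 22.2]
grip_width: -0.0003
grasp_force: 11.3
det 1.00002929 loader mm [-90.586   0.618  36.347] target [ 0.505 -0.08   0.036] now [ 0.501 -0.077  0.036] 
turn [0.002 0.001 0.003] shift mm in now [-4.581 -0.633  0.351] after [-4.584 -0.618  0.347] j [-0.154  0.427 -0.281  0.861  0.001  0.306] f [-6.843  3.474 22.204] 10.375
```

```bash
python3 -m creep '[[[-4,0,0],[0,0,0]],[[-4,0,0],[0,0,0]],[[-4,0,0],[0,0,0]],[[-4,0,0],[0,0,0]],[[-4,0,0],[0,0,0]]]';python3 go.py -70 0 36
```

```text
clock: 11.0
eef_pos: [0.5195, -0.0864, 0.0364]
tool_rot: [0.228, 0.974, 0.001, 0.001]
ft_force: [-7.7, 4.1, 21.7]
grip_width: 0.0004
grasp_force: 10.5
det 1.00002929 loader mm [-70.389   0.677  36.406] target [ 0.52  -0.087  0.036] now [ 0.52  -0.086  0.036] 
turn [0.002 0.001 0.003] shift mm in now [-0.385 -0.679  0.406] after [-0.387 -0.677  0.406] j [-0.165  0.458 -0.229  0.883  0.001  0.294] f [-7.736  4.142 21.677] 11.0
```

```bash
sed -i 's/a+112)<12/a+80)<12/' fit.py; python3 fit.py | grep -A2 -E 'profile|pad w|cassette'
```

```text
cassette_nose 0.78 [488.1 289.1] [0.5939 0.0127 0.028 ] [0.6194 0.0251 0.0001]
cassette_pad 0.82 [281.3 248. ] [ 0.5096 -0.0816  0.044 ] [ 0.5099 -0.0817  0.0433]
rect ((498.79168701171875, -76.76605224609375), (61.31452941894531, 104.5538558959961), 63.53709030151367)
dir [ 0.8952 -0.4456] -26.462917 a [428.4612 428.579  524.8302 533.0151] w [122.8908 123.5777 183.5634 184.2053]
--
profile
(-146, 41, np.float64(33.4)) (-144, 211, np.float64(34.2)) (-142, 167, np.float64(34.2)) (-140, 123, np.float64(34.0)) (-136, 73, np.float64(20.3)) (-134, 124, np.float64(20.8)) (-132, 138, np.float64(20.5)) (-130, 147, np.float64(20.7)) (-128, 147, np.float64(20.6)) (-126, 148, np.float64(20.7)) (-124, 126, np.float64(20.8)) (-122, 132, np.float64(20.5)) (-120, 147, np.float64(20.6)) (-118, 130, np.float64(20.7)) (-116, 131, np.float64(20.5)) (-114, 140, np.float64(20.7)) (-112, 123, np.float64(20.8)) (-110, 130, np.float64(20.5)) (-108, 125, np.float64(20.8)) (-106, 131, np.float64(20.7)) (-104, 123, np.float64(20.7)) (-102, 125, np.float64(20.7)) (-100, 123, np.float64(20.8)) (-98, 120, np.floa
[... 443 characters left out ...]
 (-26, np.float64(34.1)), (-24, np.float64(25.2)), (-22, np.float64(20.6)), (-20, np.float64(20.7)), (-18, np.float64(20.7)), (-16, np.float64(20.7)), (-14, np.float64(20.8)), (-12, np.float64(20.7)), (-10, np.float64(20.7)), (-8, np.float64(20.6)), (-6, np.float64(20.7)), (-4, np.float64(20.6)), (-2, np.float64(20.8)), (0, np.float64(20.6)), (2, np.float64(20.6)), (4, np.float64(20.7)), (6, np.float64(20.7)), (8, np.float64(20.7)), (10, np.float64(20.7)), (12, np.float64(20.7)), (14, np.float64(20.7)), (16, np.float64(20.7)), (18, np.float64(20.8)), (20, np.float64(20.7)), (22, np.float64(20.7)), (24, np.float64(26.3)), (26, np.float64(34.3)), (28, np.float64(34.4)), (30, np.float64(33.9))]
```

The cassette is moving with the finger: its tail is at −94, nose about +22, lifter fully down. Continuing.

```bash
python3 -m creep '[[[-4,0,0],[0,0,0]],[[-4,0,0],[0,0,0]],[[-4,0,0],[0,0,0]],[[-4,0,0],[0,0,0]],[[-4,0,0],[0,0,0]],[[-4,0,0],[0,0,0]],[[-4,0,0],[0,0,0]],[[-4,0,0],[0,0,0]]]';python3 go.py -28 0 36;  python3 fit.py | grep -A2 -E 'profile'|sed 's/.*(-100/(-100/'
```

```text
clock: 12.3
eef_pos: [0.5463, -0.0998, 0.0363]
tool_rot: [0.228, 0.974, 0.001, -0.001]
ft_force: [-10.1, 5.1, 23.7]
grip_width: -0.0004
grasp_force: 11.8
det 1.00002929 loader mm [-40.413   0.635  36.321] target [ 0.557 -0.106  0.036] now [ 0.546 -0.1    0.036] 
turn [ 0.001 -0.003  0.003] shift mm in now [-12.41   -0.675   0.288] after [-12.412  -0.635   0.321] j [-0.182  0.508 -0.143  0.923  0.002  0.278] f [-10.106   5.08   23.722] 12.3
profile
(-100, 134, np.float64(20.6)) (-98, 148, np.float64(20.7)) (-96, 148, np.float64(20.8)) (-94, 139, np.float64(20.8)) (-92, 125, np.float64(20.8)) (-90, 141, np.float64(20.8)) (-88, 142, np.float64(20.7)) (-86, 124, np.float64(20.8)) (-84, 141, np.float64(20.7)) (-82, 133, np.float64(20.8)) (-80, 125, np.float64(20.7)) (-78, 138, np.float64(20.8)) (-76, 116, np.float64(20.8)) (-74, 129, np.float64(20.7)) (-72, 122, np.float64(20.8)) (-70, 123, np.float64(20.8)) (-68, 119, np.float64(20.6)) (-66, 129, np.float64(20.8)) (-64, 457, np.float64(31.8)) (-62, 138, np.float64(36.7)) (-60, 139, np.float64(36.5)) (-58, 136, np.float64(36.7)) (-56, 133
[... 479 characters left out ...]
int(h)
                                                 ~~~~~~~~~~~~~^^^^^^^^^^^^^^^^
    return _quantile_unchecked(
        a, q, axis, out, overwrite_input, method, keepdims, weights)
    return _ureduce(a,
                    func=_quantile_ureduce_func,
    ...<5 lines>...
                    overwrite_input=overwrite_input,
                    method=method)
    r = func(a, **kwargs)
    result = _quantile(arr,
                       quantiles=q,
    ...<2 lines>...
                       out=out,
                       weights=wgt)
    slices_having_nans = np.isnan(arr[-1, ...])
                                  ~~~^^^^^^^^^
IndexError: index -1 is out of bounds for axis 0 with size 0
```

```bash
python3 -m creep '[[[-3,0,0],[0,0,0]],[[-3,0,0],[0,0,0]],[[-3,0,0],[0,0,0]],[[-2,0,0],[0,0,0]],[[0,0,0],[0,0,0]]]';python3 go.py -28 0 36;  python3 fit.py 2>&1| grep -A1 -E 'profile'|sed 's/.*(-70/(-70/;s/Trace.*//'
```

```text
clock: 13.22
eef_pos: [0.5568, -0.105, 0.0363]
tool_rot: [0.228, 0.974, 0.001, -0.0]
ft_force: [-8.8, 4.2, 20.2]
grip_width: 0.0003
grasp_force: 10.2
det 1.00002929 loader mm [-28.732   0.641  36.286] target [ 0.557 -0.106  0.036] now [ 0.557 -0.105  0.036] 
turn [ 0.001 -0.001  0.003] shift mm in now [-0.729 -0.644  0.285] after [-0.731 -0.641  0.286] j [-0.187  0.525 -0.111  0.935  0.001  0.273] f [-8.837  4.236 20.158] 13.225
profile
(-70, 131, np.float64(20.7)) (-68, 127, np.float64(20.8)) (-66, 126, np.float64(20.6)) (-64, 133, np.float64(20.7)) (-62, 119, np.float64(20.8)) (-60, 133, np.float64(20.9)) (-58, 114, np.float64(20.7)) (-56, 114, np.float64(20.8)) (-54, 459, np.float64(31.2)) (-52, 148, np.float64(36.6)) (-50, 140, np.float64(36.6)) (-48, 150, np.float64(36.7)) (-46, 126, np.float64(36.6)) (-44, 138, np.float64(36.6)) (-42, 136, np.float64(36.7)) (-40, 543, np.float64(48.2)) (-38, 177, np.float64(37.2)) (-36, 212, np.float64(49.9)) (-34, 63, np.float64(37.5)) (-32, 17, np.float64(36.3))
```

The tail is at about −54, which is home, and the finger has begun to slide. I'll push a little more so the rib confirms contact with the stop.

```bash
python3 -m creep '[[[-2,0,0],[0,0,0]],[[-2,0,0],[0,0,0]],[[0,0,0],[0,0,0]]]';python3 go.py -28 0 36;  python3 fit.py 2>&1| grep -A1 -E 'profile'|sed 's/.*(-62/(-62/;s/Trace.*//'
```

```text
clock: 13.9
eef_pos: [0.5576, -0.1054, 0.0362]
tool_rot: [0.228, 0.974, 0.001, -0.003]
ft_force: [-14.6, 8.1, 26.9]
grip_width: -0.0003
grasp_force: 16.2
det 1.00002929 loader mm [-27.81    0.636  36.242] target [ 0.557 -0.106  0.036] now [ 0.558 -0.105  0.036] 
turn [ 0.001 -0.007  0.004] shift mm in now [ 0.192 -0.636  0.243] after [ 0.191 -0.636  0.242] j [-0.188  0.531 -0.102  0.944  0.003  0.271] f [-14.602   8.111  26.942] 13.9
profile
(-62, 134, np.float64(20.8)) (-60, 115, np.float64(20.7)) (-58, 126, np.float64(20.8)) (-56, 121, np.float64(20.8)) (-54, 439, np.float64(31.5)) (-52, 145, np.float64(36.7)) (-50, 142, np.float64(36.6)) (-48, 141, np.float64(36.5)) (-46, 139, np.float64(36.6)) (-44, 137, np.float64(36.6)) (-42, 135, np.float64(36.6)) (-40, 129, np.float64(36.5)) (-38, 621, np.float64(48.3)) (-36, 55, np.float64(36.6)) (-34, 237, np.float64(50.6)) (-32, 29, np.float64(36.7))
```

The stop is reached: the finger stalls and push force rises. I'll ease the push, then lift straight off.

```bash
python3 -m creep '[[[2,0,0],[0,0,0]],[[0,0,-2],[0,0,0]],[[0,0,-2],[0,0,0]],[[0,0,-3],[0,0,0]],[[0,0,-3],[0,0,0]],[[1,0,-5],[0,0,0]],[[1,0,-15],[0,0,0]],[[0,0,-30],[0,0,0]],[[20,0,-40],[0,0,0]],[[40,0,-40],[0,0,0]],[[0,0,0],[0,0,0]],[[0,0,0],[0,0,0]]]';python3 go.py -80 0 180;  python3 fit.py 2>&1| grep -A1 -E 'profile'|sed 's/.*(-70/(-70/;s/Trace.*//'; ls -t pics|head -1
```

```text
clock: 15.7
eef_pos: [0.5054, -0.0799, 0.1749]
tool_rot: [0.228, 0.974, -0.0, 0.002]
ft_force: [-0.5, -0.2, -0.3]
grip_width: -0.0001
grasp_force: 0.0
det 1.00002929 loader mm [-85.911   0.114 174.933] target [ 0.511 -0.083  0.18 ] now [ 0.505 -0.08   0.175] 
turn [0.    0.005 0.002] shift mm in now [-5.933 -0.126 -5.037] after [-5.909 -0.114 -5.067] j [-0.156  0.291 -0.077  1.198 -0.001  0.304] f [-0.512 -0.205 -0.277] 15.7
profile
(-70, 37, np.float64(22.9)) (-68, 26, np.float64(22.7)) (-66, 32, np.float64(22.5)) (-64, 38, np.float64(22.7)) (-62, 37, np.float64(22.4)) (-60, 34, np.float64(22.5)) (-58, 34, np.float64(22.8)) (-56, 35, np.float64(22.9)) (-54, 146, np.float64(34.3)) (-52, 35, np.float64(40.1)) (-50, 31, np.float64(40.1)) (-48, 36, np.float64(39.8)) (-46, 40, np.float64(39.9)) (-44, 37, np.float64(40.0)) (-42, 34, np.float64(39.7)) (-40, 32, np.float64(39.5)) (-38, 39, np.float64(39.3)) (-36, 37, np.float64(39.8)) 
w_1570.png
```

```bash
python3 -m creep '[[[60,0,-10],[0,0,0]],[[60,0,-10],[0,0,0]],[[0,0,0],[0,0,0]],[[0,0,0],[0,0,0]],[[0,0,0],[0,0,0]]]'
python3 - <<'E'
from h import *
p=vision.camera('scene');cv2.imwrite('pics/end.png',cv2.resize(p['image'][165:245,250:350],(800,640))[:600]);o=bot.get_obs();print(o['ft_force'],abs(o['joint_vel']).max())
E
```

```text
clock: 16.62
eef_pos: [0.3979, -0.0266, 0.1935]
tool_rot: [0.228, 0.974, -0.0, 0.001]
ft_force: [0.9, -1.3, -0.9]
grip_width: 0.0001
grasp_force: 0.0
[ 0.14152391 -0.34964045 -0.85652588] 0.00544273851621467
```

View pics/end.png

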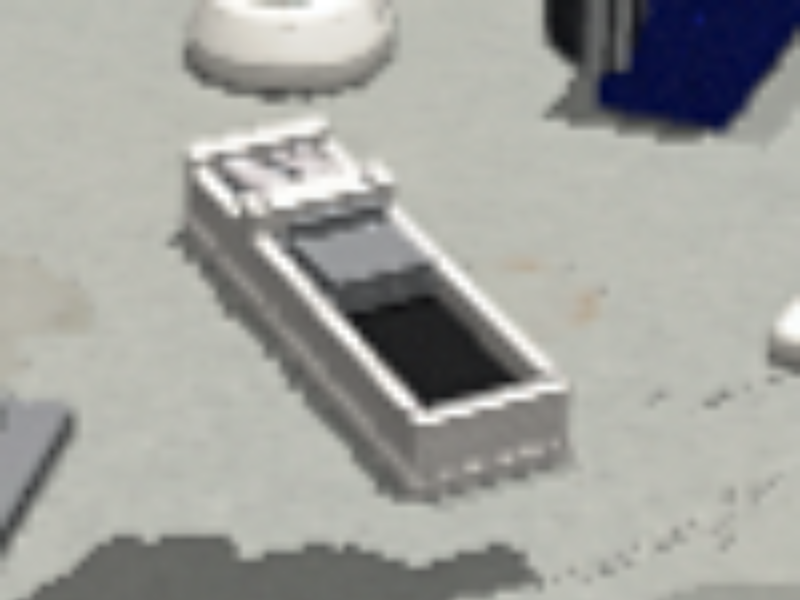

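The crop shows the cassette home under the bar and springs, with its pad at (360,245) and only the black lifter plate free behind it at (430,345). The arm is clear.

```bash
python3 -c "
from workcell import workorder
print(workorder.job_done())"
```

```text
the job is handed in; nothing more can be done
None
```

The cassette was pressed down, pushed under the bar and springs to the end stop, and stayed there when released; the arm is clear and the job was handed in at about 17 s (no verdict was shown).

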